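Tip the soap bar flat and push it home in the sleeving jig

ROBOT

A 6-joint arm with a two-finger parallel gripper is mounted at the origin on a cart in front of the work surface, level with it; the furniture and walls round the work are solid. World frame = base frame: x ahead of the robot, y to its left, z up, the work surface at z = 0. Lengths are in m, angles in rad, forces in N, time in s.
With the tool pointing down it reaches from about 0.225 to 0.875 m from the base axis. Payload 3.4 kg.
Tool frame: the origin (TCP) lies midway between the tips of the shut fingers; the grasp point (between the pads) lies 19 mm behind it (manip.pinch_z is the distance from the TCP to the grasp point, in m); z points along the fingers, y is the line along which they close (so a half turn about z gives the same grasp; the last joint's range is limited). The gripper opens to 85 mm and grips with 20 to 120 N. Pads are 22 mm wide; open, the fingers measure 114 mm over their backs; the gripper's body (76 mm by 85 mm) begins 54 mm behind the grasp point. The pads swing forward as they close: fully open they stand 13 mm farther back than shut.
Start: joints at [1.008, 0.276, 1.505, -0, 1.361, -0.121], TCP at [0.246, 0.52, 0.231] pointing down, gripper open.
Joint ranges: [-2.89, 2.89], [-0.75, 2.08], [0.22, 2.7], [-1.18, 4.32], [0.11, 2.71], [-2.7, 2.7]. Speed limits (rad/s): [2.57, 2.57, 3.14, 3.14, 3.14, 3.14].

INTERFACE

Orientations are given as a unit quaternion [w, x, y, z].
In Python, from rig import manip gives the robot as it stands.
- The arm moves only by the tool carry_out, never from a script. Its arguments are lists of equal length, an entry for each row: "delta_pos": the shift along the tool's x, y, z scaled (see below), a list of three; "turn": the turn, a rotation vector about the tool's x, y, z scaled (see below), a list of three; "claw": the closure, from -1 (fully open) to 1 (shut). A call has 1 to 12 rows; each row is the pose to reach, as a shift and turn from the pose commanded when the call began, along the tool's axes at that moment; what a row does not reach only later rows make up. The controller multiplies each number of a shift by 400 mm and each number of a turn by 30 degrees. A row lasts 1/10 s, in which the tool goes at most 50 mm and 8.59 degrees, less where a joint would pass 70% of its speed; a pose out of reach is approached as far as the arm can. A call with a number of a shift or a turn outside -1 to 1 is refused whole. A call with a gripper value outside its range is refused whole. The fingers move at their own pace and stop on an object; "force" is the grip in N (left out, the last holds). Time passes only in rows, so rows that repeat a pose let the fingers close. It gives the time, the measured TCP pose, the force, the opening and the grip force at its end, in the units of the state.
- manip.get_state(): the state, without advancing time (a new reading comes with each control period).
- manip.get_image(name): name is "scene" or "side" or "wrist"; returns a dict with "image" (480x640x3 uint8, red, green, blue), "z_map" (480x640 float32, m along the optical axis (not along the pixel's ray), 0 where there is no reading), "fx", "fy", "cx", "cy" (pixels), "world_to_cam" (4x4, takes a point from world to camera coordinates). Camera axes: x right, y down, z forward; pixel columns grow to the right and rows downward; lengths in m; the calibration is good to about 2 mm. A picture is of the moment at which its call begins.
- manip.sign_off(): hands the job in; it is judged then, once.
Trained networks look in the newest picture that a camera, given by its name, has taken for a name from the list of things; names that differ only in an ending like _2 or _b are one class to them, and where a whole thing is asked for, a point or a joint stands for the part that bears it (a point fixed in the world has none). Each returns a list of dicts, best first, with "score" (0 to 1); they miss things now and then, are a little off and sometimes report something else, mostly with a low value. They report only what shows in the picture. A call takes as long as a camera call. They do not tell look-alikes from the thing itself.
- manip.spot_in(camera, query): "point" ([x, y, z] in m, in world coordinates, good to about 4 mm: the middle of the surface that is visible of it).
- manip.place_of(camera, query): "point" ([x, y, z] in m, in world coordinates, good to about 4 mm: a listed point, or the origin of a listed thing).
The state is a dict: "clock": time; "qpos": joint angles; "qd": joint speeds; "effort": joint torques, N m; "position": TCP position; "ee_rot": TCP orientation; "contact_force": force on the tool from outside, world axes, zero at the start; "moment": the same for the moment, N m; "width": finger opening in m; "gripper_force": force on a finger pad.
Only numpy, scipy, OpenCV 4.12 (cv2) and the standard library are available. Lean on these libraries where they do the work, as an engineer would, in place of code of your own. Each camera call takes 0.05 s, during which the arm holds its last target. There are 200 camera calls.

TASK

A wrapped soap bar stands on its long edge on the plywood sleeving jig. With the fingertips only, push it over so that it falls flat towards the jig's long rail, then push it along the plate into the corner until one side is flush against the long rail and one end against the short rail. Do not grip or lift the bar, and leave the spare bar and everything else on the table where they are.

Things in the scene. Friction and masses are not known exactly. Their poses are not given: they have to be found in the camera images.
- bar: plain cream soap bar, 81 mm long (x), 26 thick (y), 68 high (z), 0.13 kg, standing on its long edge on the jig plate. Origin: centre of underside. Its -y face looks to the long rail, its centre 105 to 115 mm short of it, skewed up to 0.2 rad; its +x end points to the short rail's side. Pushed high up it tips without sliding much. Tipped rightly, its y points up, its z to the long rail; 26 mm high
- bar_mid (a point): centre of the soap bar
- bar_top (a point): centre of the bar's upper 81 x 26 mm side as it stands (the side that must end against the long rail)
- bar_end (a point): centre of the bar's +x end face (68 x 26 mm), the end that must finish against the short rail
- jig: fixed plywood plate 6 mm thick, x -100 to +75 mm, y -90 to +90 mm, with two wooden rails 18 mm above it. Origin on the table surface. Long rail at the far (+x) side: inner face at x = +35 mm, y -85 to +85 mm. Short rail at the left (+y) side: inner face at y = +55 mm, x -45 to +20 mm
- jig_corner (a point): where the inner faces of the two rails would meet, at the plate's upper surface, 6 mm above the table
- spare_bar: another bar just like the first, standing on the table itself to the right of the jig: to be left alone; origin at the centre of its underside
- glue: glue stick standing on the table to the right of the jig, 27 mm across and 97 mm high: to be left alone; origin at the centre of its foot
- tape: roll of packing tape lying flat, 108 mm across, 48 mm high: to be left alone; origin at the centre of its underside
- cards: bundle of paper sleeve blanks, 136 x 74 x 31 mm: to be left alone; origin at the centre of its underside
Not all that is in view belongs to the job. What is shaped like the bar but purple is not meant.

How it is judged:
By the outcome, as a careful person would: the job done as asked, in the order asked, and still so for the second after the job is handed in, with the robot touching nothing.
It also fails if it takes over 64 s, if anything falls off the work surface, if the arm or the gripper's body presses on something with over 40 N, if the wrist force passes 120 N, or if a joint passes its speed limit or range.

## Working session

There is one attempt and no reset: what is moved stays moved. The work goes in short steps, Python scripts to look and compute and a tool call to move; the robot and the scene stay as the last step left them, time stands still between calls to the robot, and variables do not carry over. Pictures are saved under pics/ and viewed, at most 10 in all, crops included, and the job is handed in when it is done.

Besides the shell and the picture viewer there is one more tool, called after "Request:" by a JSON object that holds its "name" and its "arguments". carry_out: Moves the arm, as the interface text tells. Shifts and turns lie within -1 to 1; 1 stands for 400 mm of shift or 30 degrees of turn. Its arguments: {"type":"object","properties":{"delta_pos":{"type":"array","items":{"type":"array","items":{"type":"number","minimum":-1,"maximum":1}}},"turn":{"type":"array","items":{"type":"array","items":{"type":"number","minimum":-1,"maximum":1}}},"claw":{"type":"array","items":{"type":"number"}},"force":{"type":"number"}},"required":["delta_pos","turn","claw"]}

```bash
mkdir -p pics; ls; cat > h.py <<'E'
import numpy as np, cv2
from rig import manip
def cloud(im):
    z=im["z_map"]; v,u=np.indices(z.shape)
    P=np.stack([(u-im["cx"])/im["fx"]*z,(v-im["cy"])/im["fy"]*z,z],-1)
    T=np.linalg.inv(im["world_to_cam"]); W=P@T[:3,:3].T+T[:3,3]; W[z==0]=np.nan
    return W
def save(n,im): cv2.imwrite(n,im["image"][:,:,::-1])
E
python3 - <<'E'
from h import *
for c in ["scene","side"]:
    im=manip.get_image(c); save(f"pics/{c}0.png",im); np.save(f"{c}_W.npy",cloud(im)); np.save(f"{c}_I.npy",im["image"])
    for q in ["bar","jig","spare_bar","glue","tape","cards"]:
        for r in manip.place_of(c,q)[:3]: print(c,q,np.round(r["point"],3),round(r["score"],2))
    for q in ["bar_mid","bar_top","bar_end","jig_corner"]:
        for r in manip.place_of(c,q)[:3]: print(c,q,np.round(r["point"],3),round(r["score"],2))
s=manip.get_state();print(s)
E
```

```text
pics
scene bar [ 0.444 -0.454  0.001] 0.95
scene bar [ 0.441 -0.189  0.007] 0.7
scene bar [ 0.345 -0.304 -0.001] 0.56
scene jig [ 0.5   -0.138 -0.002] 0.76
scene spare_bar [ 0.456 -0.342 -0.003] 0.7
scene glue [ 0.547 -0.332 -0.002] 0.81
scene tape [ 0.58  -0.506 -0.002] 0.87
scene cards [ 0.456 -0.597 -0.002] 0.7
scene bar_mid [ 0.445 -0.454  0.038] 0.93
scene bar_mid [ 0.35  -0.304  0.034] 0.64
scene bar_mid [ 0.436 -0.188  0.04 ] 0.61
scene bar_top [ 0.347 -0.305  0.065] 0.79
scene bar_top [ 0.435 -0.184  0.078] 0.76
scene bar_top [ 0.438 -0.454  0.07 ] 0.67
scene bar_end [ 0.406 -0.437  0.034] 0.88
scene bar_end [ 0.429 -0.153  0.041] 0.68
scene bar_end [ 0.362 -0.266  0.033] 0.67
scene jig_corner [ 0.534 -0.082  0.009] 0.86
scene jig_corner [ 0.437 -0.185  0.041] 0.3
side bar [ 0.438 -0.185  0.008] 0.83
side bar [ 0.442 -0.459  0.   ] 0.83
side bar [ 0.354 -0.306  0.001] 0.68
side jig [ 0.501 -0.139 -0.001] 0.88
side glue [ 0.544 -0.334  0.001] 0.89
side glue [ 0.437 -0.188  0.007] 0.45
side tape [ 0.546 -0.332  0.001] 0.63
side cards [ 0.456 -0.598  0.004] 0.95
side bar_mid [ 0
[... 401 characters left out ...]
ock': 1.1, 'qpos': array([ 1.00798726e+00,  2.75910605e-01,  1.50490684e+00, -1.88688706e-05,
        1.36072320e+00, -1.20991213e-01]), 'qd': array([-8.75964764e-04, -1.38947472e-03, -8.09608698e-05,  5.10362333e-05,
        1.09026625e-04,  1.10629419e-03]), 'effort': array([ 2.10455182e-04, -4.16678846e+01, -2.46098918e+01, -1.35455430e-04,
        1.36301765e-04, -1.48642681e-05]), 'position': array([0.24587828, 0.51980108, 0.23131923]), 'ee_rot': array([1.74119297e-05, 2.19114634e-01, 9.75699122e-01, 2.14062397e-05]), 'contact_force': array([-0.10355983, -0.03082083, -0.10097828]), 'moment': array([0.04588187, 0.0047178 , 0.03674904]), 'gripper_force': 0.0, 'width': 0.08547061888429239}
```

View pics/scene0.png

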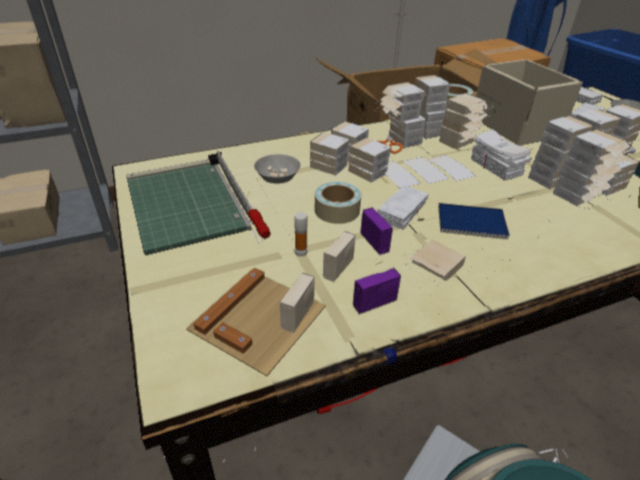

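View pics/side0.png

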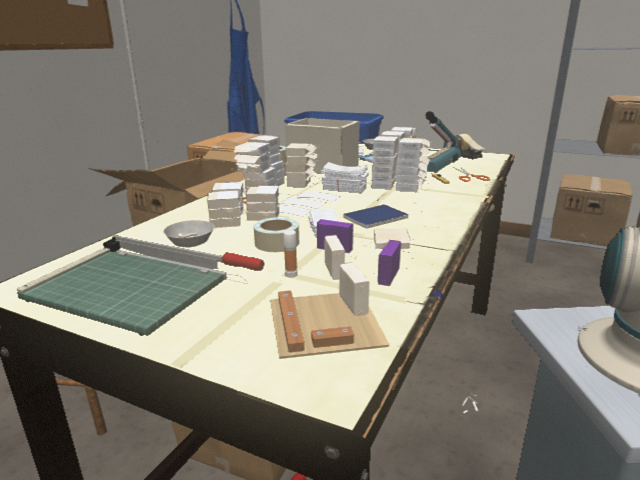

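The scene image shows the bar on the jig at (297,302). The spare is at (339,256), the purple look-alikes at (377,290) and (376,230), the long rail from (200,325) to (258,275) and the short rail at (233,337). The side image agrees. Next I'll fit the bar and rails from the depth clouds.

```bash
python3 - <<'E'
from h import *
for c in ["scene","side"]:
    W=np.load(c+"_W.npy")
    x,y,z=W[...,0],W[...,1],W[...,2]
    reg=(x>.38)&(x<.6)&(y>-.26)&(y<-.02)
    def rect(m,n):
        k,l,st,ce=cv2.connectedComponentsWithStats(m.astype(np.uint8))
        for i in range(1,k):
            if st[i,4]>25:
                p=W[l==i]; r=cv2.minAreaRect((p[:,:2]*1000).astype(np.float32)); print(c,n,st[i,4],np.round(np.array(r[0]),1),np.round(r[1],1),round(r[2],1),"z",np.round(np.nanmedian(p[:,2]),4), "xmin/max",np.round(np.nanpercentile(p[:,0],[2,98]),4),"y",np.round(np.nanpercentile(p[:,1],[2,98]),4))
    rect(reg&(z>.071)&(z<.08),"bartop"); rect(reg&(z>.021)&(z<.027)&(x>.44),"rails"); rect(reg&(z>.003)&(z<.009),"plate")
    rect((z>.064)&(z<.072)&(x>.38)&(x<.52)&(y>-.40)&(y<-.29),"spare")
    # bar side faces / rail faces
    rect((abs(z-.015)<.003)&(x>.5)&(x<.6)&(y>-.25)&(y<-.04),"longrail face")
E
```

```text
scene bartop 458 [ 436.4 -184.3] [25.9 81.9] 12.9 z 0.0726 xmin/max [0.4185 0.4508] y [-0.2211 -0.1452]
scene rails 957 [ 551.  -131.7] [ 27.1 170. ] 6.4 z 0.0233 xmin/max [0.533  0.5674] y [-0.2114 -0.0502]
scene rails 472 [484.1 -70.9] [64.9 26. ] 6.6 z 0.0235 xmin/max [0.4528 0.5146] y [-0.0838 -0.0579]
scene plate 4704 [ 491.9 -140.2] [176.8 185.4] 6.1 z 0.0055 xmin/max [0.4026 0.5621] y [-0.2232 -0.0477]
scene spare 343 [ 456.  -336.1] [26.8 82.3] 5.7 z 0.0664 xmin/max [0.4422 0.4699] y [-0.3745 -0.2964]
scene longrail face 184 [ 539.1 -131.8] [170.9  24.8] 88.3 z 0.0149 xmin/max [0.5311 0.5495] y [-0.2137 -0.0472]
side bartop 165 [ 438.5 -185.1] [24.5 79.5] 14.1 z 0.0717 xmin/max [0.42   0.4496] y [-0.2225 -0.1482]
side rails 55 [ 450.7 -184. ] [ 2.  81.3] 14.3 z 0.0245 xmin/max [0.4403 0.4599] y [-0.2236 -0.1454]
side rails 754 [ 553.  -134.4] [ 24.8 170.9] 6.0 z 0.0225 xmin/max [0.5357 0.5698] y [-0.2131 -0.0514]
side rails 359 [486.3 -72.8] [63.9 27.2] 5.4 z 0.0225 xmin/max [0.4559 0.5168] y [-0.0863 -0.0599]
side plate 3722 [ 493.1 -140.1] [174.8 183.9] 6.0 z 0.0045 xmin/max [0.4059 0.5792] y [-0.2233 -0.0488]
side spare 161 [ 458.1 -336.1] [24.4 87.3] 6.8 z 0.0651 xmin/max [0.444  0.4692] y [-0.379  -0.2969]
side longrail face 44 [511.8 -62. ] [11.4 22.5] 58.9 z 0.0148 xmin/max [0.5005 0.5186] y [-0.0722 -0.0571]
side longrail face 57 [544.  -51.2] [25.   5.4] 6.0 z 0.015 xmin/max [0.5319 0.5563] y [-0.0537 -0.0482]
```

Request:
{"name": "carry_out", "arguments": {"delta_pos": [[-0.55,-0.74,0],[-0.55,-0.74,0],[-0.55,-0.74,0],[-0.55,-0.74,0],[-0.55,-0.74,0],[-0.55,-0.74,0],[-0.55,-0.74,0],[-0.55,-0.74,0],[-0.55,-0.74,0],[-0.55,-0.74,0]], "turn": [[0,0,-0.67],[0,0,-0.67],[0,0,-0.67],[0,0,-0.67],[0,0,-0.67],[0,0,-0.67],[0,0,-0.67],[0,0,-0.67],[0,0,-0.67],[0,0,-0.67]], "claw": [0,0,0,0,0,0,0,0,0,0]}}

```text
clock: 2.1
position: [0.3183, 0.1584, 0.2315]
ee_rot: [0.0, 0.046, 0.999, 0.001]
contact_force: [-0.8, -0.3, 0.6]
width: 0.0429
gripper_force: 0.0
```

```bash
cat >> h.py <<'E'
from scipy.spatial.transform import Rotation as Ro
J=np.array([.5045,-.1385]); A=np.deg2rad(6.1)
def jw(x,y): c,s=np.cos(A),np.sin(A); return J+np.array([c*x-s*y,s*x+c*y])
def wj(p): c,s=np.cos(A),np.sin(A); d=np.asarray(p)[:2]-J; return np.array([c*d[0]+s*d[1],-s*d[0]+c*d[1]])
def go(*ts):
    "targets (x,y,z,heading of tool y in deg)"
    s=manip.get_state(); q=s["ee_rot"]; R=Ro.from_quat([q[1],q[2],q[3],q[0]])
    print("t",s["clock"],"p",np.round(s["position"],4),"tool y heading",np.rad2deg(np.arctan2(*R.as_matrix()[[1,0],[1,1]])).round(1),"w",round(s["width"],4),"F",np.round(s["contact_force"],1),"q",np.round(s["qpos"],2))
    for x,y,z,h in ts:
        h=np.deg2rad(h); yt=np.array([np.cos(h),np.sin(h),0]); zt=np.array([0,0,-1.]); G=np.stack([np.cross(yt,zt),yt,zt],1)
        d=R.inv().apply(np.array([x,y,z])-s["position"])/.4; r=(R.inv()*Ro.from_matrix(G)).as_rotvec()/np.deg2rad(30)
        print(np.round([x,y,z],3),"d",np.round(d,3),"r",np.round(r,3))
E
python3 - <<'E'
from h import *
go((.38,-.198,.231,103.4))
E
```

```text
t 2.1 p [0.3183 0.1584 0.2315] tool y heading 84.7 w 0.0429 F [-0.8 -0.3  0.6] q [ 0.26 -0.07  1.9   0.    1.3  -1.21]
[ 0.38  -0.198  0.231] d [-0.236 -0.873  0.   ] r [ 0.002  0.001 -0.624]
```

Request:
{"name": "carry_out", "arguments": {"delta_pos": [[-0.236,-0.873,0],[-0.236,-0.873,0],[-0.236,-0.873,0],[-0.236,-0.873,0],[-0.236,-0.873,0],[-0.236,-0.873,0],[-0.236,-0.873,0],[-0.236,-0.873,0],[-0.236,-0.873,0],[-0.236,-0.873,0]], "turn": [[0,0,-0.62],[0,0,-0.62],[0,0,-0.62],[0,0,-0.62],[0,0,-0.62],[0,0,-0.62],[0,0,-0.62],[0,0,-0.62],[0,0,-0.62],[0,0,-0.62]], "claw": [0,0,0,0,0,0,0,0,0,0]}}

```text
clock: 3.1
position: [0.3812, -0.1976, 0.2307]
ee_rot: [-0.0, -0.117, 0.993, 0.001]
contact_force: [-0.4, 0.1, 0.1]
width: 0.043
gripper_force: 0.0
```

```bash
python3 - <<'E'
from h import *
go((.376,-.199,.062,103.4),(.390,-.196,.062,103.4))
im=manip.get_image("wrist"); save("pics/w1.png",im)
E
```

```text
t 3.1 p [ 0.3812 -0.1976  0.2307] tool y heading 103.4 w 0.043 F [-0.4  0.1  0.1] q [-0.64  0.05  1.79  0.    1.3  -2.45]
[ 0.376 -0.199  0.062] d [ 0.013 -0.001  0.422] r [ 0.004 -0.001 -0.   ]
[ 0.39  -0.196  0.062] d [-0.022 -0.002  0.422] r [ 0.004 -0.001 -0.   ]
```

View pics/w1.png

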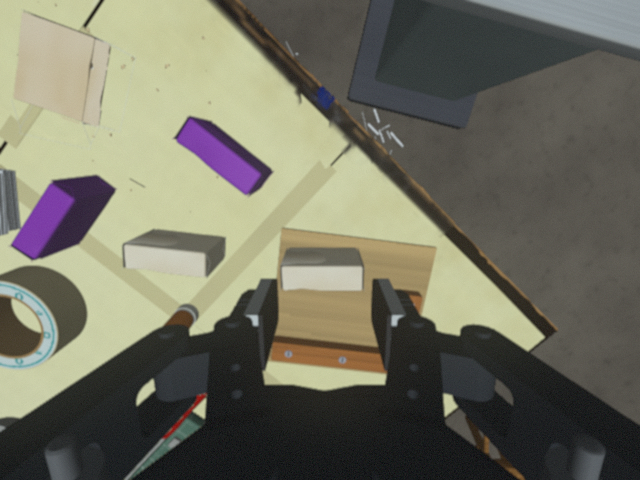

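The wrist view shows the bar at (322,265), centred between the fingertips at x 270 and 385. I'll lower the fingers behind it and start the push near its top.

Request:
{"name": "carry_out", "arguments": {"delta_pos": [[0.013,0,0.12],[0.013,0,0.24],[0.013,0,0.35],[0.013,0,0.425],[0.013,0,0.425],[-0.01,0,0.425],[-0.03,0,0.425],[-0.05,0,0.425],[-0.065,0,0.425],[-0.075,0,0.425],[-0.085,0,0.425],[-0.095,0,0.425]], "turn": [[0,0,0],[0,0,0],[0,0,0],[0,0,0],[0,0,0],[0,0,0],[0,0,0],[0,0,0],[0,0,0],[0,0,0],[0,0,0],[0,0,0]], "claw": [0,0,0,0,0,0,0,0,0,0,0,0]}}

```text
clock: 4.35
position: [0.4175, -0.1893, 0.0614]
ee_rot: [-0.0, -0.117, 0.993, 0.0]
contact_force: [-1.3, -0.5, 1.2]
width: 0.0426
gripper_force: 0.2
```

```bash
python3 - <<'E'
from h import *
go()
im=manip.get_image("scene"); W=cloud(im)
m=(W[...,2]>.05)&(W[...,2]<.08)&(W[...,0]>.38)&(W[...,0]<.56)&(W[...,1]>-.25)&(W[...,1]<-.1)
im2=manip.get_image("side"); save("x.png",im2)
a=cv2.imread("x.png")[200:380,220:440]; b=im["image"][240:400,180:360,::-1]
cv2.imwrite("pics/p1.png",np.hstack([cv2.resize(a,(400,330)),cv2.resize(b,(370,330))]))
E
```

```text
t 4.35 p [ 0.4175 -0.1893  0.0614] tool y heading 103.4 w 0.0426 F [-1.3 -0.5  1.2] q [-0.58  0.27  2.   -0.    0.87 -2.38]
```

View pics/p1.png

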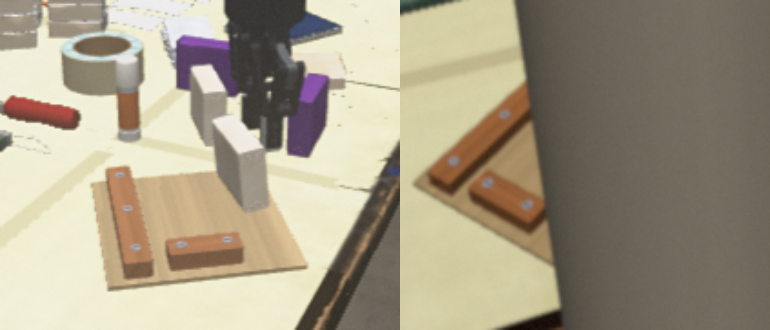

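The side view at left shows the fingertips at the bar's rear face, high up, with the bar just starting to tilt towards the long rail. I'll keep pushing.

Request:
{"name": "carry_out", "arguments": {"delta_pos": [[-0.01,0,0],[-0.02,0,0],[-0.03,0,0],[-0.04,0,0],[-0.05,0,0],[-0.06,0,0],[-0.07,0,0],[-0.075,0,0],[-0.075,0,0],[-0.075,0,0]], "turn": [[0,0,0],[0,0,0],[0,0,0],[0,0,0],[0,0,0],[0,0,0],[0,0,0],[0,0,0],[0,0,0],[0,0,0]], "claw": [0,0,0,0,0,0,0,0,0,0]}}

```text
clock: 5.45
position: [0.4465, -0.1823, 0.0612]
ee_rot: [-0.0, -0.117, 0.993, 0.0]
contact_force: [-1.2, 1.0, -0.2]
width: 0.0422
gripper_force: 0.0
```

```bash
cat >> h.py <<'E'
def bar():
    im=manip.get_image("side"); W=cloud(im); x,y,z=np.moveaxis(W,-1,0); rgb=im["image"].astype(float)
    sat=(rgb.max(-1)-rgb.min(-1))/(rgb.max(-1)+1)
    xj=wj_all(x,y)
    m=(abs(z-.0315)<.004)&(xj[0]>-95)&(xj[0]<60)&(abs(xj[1])<95)&(sat<.35)&(rgb.mean(-1)>90)
    k,l,st,_=cv2.connectedComponentsWithStats(m.astype(np.uint8)); 
    if k<2: print("none"); return im
    i=1+st[1:,4].argmax(); p=np.stack([xj[0][l==i],xj[1][l==i]],1).astype(np.float32)
    r=cv2.minAreaRect(p); print("bar top in jig mm:",st[i,4],np.round(r[0],1),np.round(r[1],1),round(r[2],1),"x",np.percentile(p[:,0],[1,99]).round(1),"y",np.percentile(p[:,1],[1,99]).round(1),"z",np.median(z[l==i]).round(4))
    return im
def wj_all(x,y):
    c,s=np.cos(A),np.sin(A); dx,dy=x-J[0],y-J[1]; return 1e3*(c*dx+s*dy),1e3*(-s*dx+c*dy)
E
python3 - <<'E'
from h import *
go(); im=bar()
cv2.imwrite("pics/p2.png",cv2.resize(im["image"][200:380,220:440,::-1],(660,540)))
E
```

```text
t 5.45 p [ 0.4465 -0.1823  0.0612] tool y heading 103.4 w 0.0422 F [-1.2  1.  -0.2] q [-0.53  0.3   1.95  0.    0.89 -2.34]
bar top in jig mm: 891 [-23.2 -34.7] [66.7 85.6] 7.7 x [-57.1  10.9] y [-76.8   7.8] z 0.0304
```

View pics/p2.png

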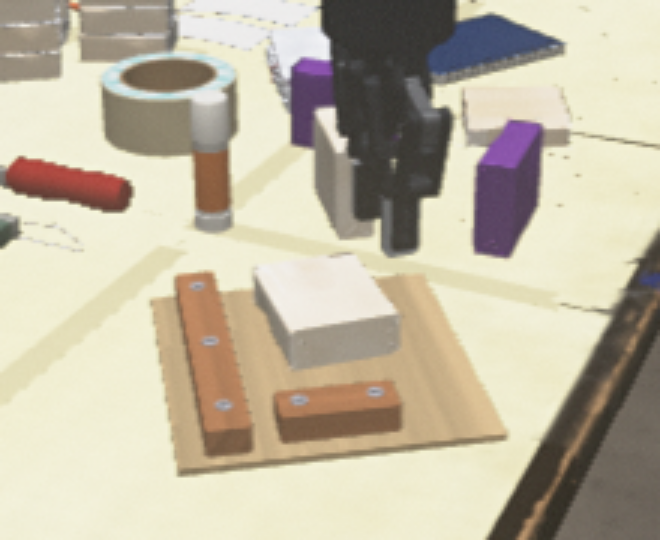

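The bar lies flat with its top towards the long rail (about (320,300) in the crop), not touching either rail. Next I'll back off, lower the fingers behind it and push it square to the long rail.

```bash
python3 - <<'E'
from h import *
f=lambda x,y,z:(*jw(x/1e3,y/1e3),z,96.1)
go(f(-88,-36,.062),f(-88,-36,.016),f(-72,-36,.016),f(-44,-36,.016))
E
```

```text
t 5.5 p [ 0.4464 -0.1823  0.0612] tool y heading 103.4 w 0.0426 F [-0.1 -0.6 -0.3] q [-0.53  0.3   1.95  0.    0.89 -2.34]
[ 0.421 -0.184  0.062] d [ 0.063  0.012 -0.002] r [ 0.    -0.     0.243]
[ 0.421 -0.184  0.016] d [0.063 0.012 0.113] r [ 0.    -0.     0.243]
[ 0.437 -0.182  0.016] d [0.023 0.007 0.113] r [ 0.    -0.     0.243]
[ 0.465 -0.179  0.016] d [-0.046 -0.002  0.113] r [ 0.    -0.     0.243]
```

Request:
{"name": "carry_out", "arguments": {"delta_pos": [[0.063,0.012,0],[0.063,0.012,0],[0.063,0.012,0.06],[0.063,0.012,0.113],[0.063,0.012,0.113],[0.043,0.009,0.113],[0.023,0.007,0.113],[0.01,0.005,0.113],[0,0.004,0.113],[-0.01,0.002,0.113],[-0.02,0.001,0.113],[-0.028,0,0.113]], "turn": [[0,0,0.24],[0,0,0.24],[0,0,0.24],[0,0,0.24],[0,0,0.24],[0,0,0.24],[0,0,0.24],[0,0,0.24],[0,0,0.24],[0,0,0.24],[0,0,0.24],[0,0,0.24]], "claw": [0,0,0,0,0,0,0,0,0,0,0,0]}}

```text
clock: 6.7
position: [0.4577, -0.1798, 0.0162]
ee_rot: [-0.0, -0.054, 0.999, -0.0]
contact_force: [-1.7, -0.4, 1.1]
width: 0.0428
gripper_force: 0.9
```

```bash
python3 - <<'E'
from h import *
go(); print(wj(manip.get_state()["position"])); bar()
E
```

```text
t 6.7 p [ 0.4577 -0.1798  0.0162] tool y heading 96.2 w 0.0428 F [-1.7 -0.4  1.1] q [-0.52  0.38  1.98 -0.    0.78 -2.19]
[-0.05088686 -0.03608845]
bar top in jig mm: 909 [ -6.  -38.3] [71.3 85.9] 0.2 x [-38.5  28.9] y [-78.4   3.1] z 0.0304
```

Request:
{"name": "carry_out", "arguments": {"delta_pos": [[-0.005,0,0],[-0.01,0,0],[-0.013,0,0],[-0.016,0,0],[-0.018,0,0],[-0.018,0,0]], "turn": [[0,0,0],[0,0,0],[0,0,0],[0,0,0],[0,0,0],[0,0,0]], "claw": [0,0,0,0,0,0]}}

```text
clock: 7.35
position: [0.4632, -0.1791, 0.016]
ee_rot: [-0.001, -0.054, 0.999, 0.0]
contact_force: [-5.4, -2.5, 4.5]
width: 0.0429
gripper_force: 2.7
```

```bash
python3 - <<'E'
from h import *
f=lambda x,y,z:(*jw(x/1e3,y/1e3),z,96.1)
go(); print(wj(manip.get_state()["position"])); bar()
E
```

```text
t 7.35 p [ 0.4632 -0.1791  0.016 ] tool y heading 96.2 w 0.0429 F [-5.4 -2.5  4.5] q [-0.51  0.39  1.97 -0.    0.79 -2.19]
[-0.04534529 -0.03593924]
bar top in jig mm: 912 [ -0.5 -38.3] [70.8 85.9] 0.9 x [-32.8  34.3] y [-78.9   3.6] z 0.0304
```

```bash
python3 - <<'E'
from h import *
f=lambda x,y,z,h:(*jw(x/1e3,y/1e3),z,h)
go(f(-62,-36,.016,96.1),f(-62,-36,.14,96.1),f(-2,-105,.14,67),f(-2,-105,.14,6.1))
E
```

```text
t 7.4 p [ 0.4632 -0.1791  0.016 ] tool y heading 96.2 w 0.0429 F [-4.7 -2.5  4.4] q [-0.51  0.39  1.97 -0.    0.79 -2.19]
[ 0.447 -0.181  0.016] d [ 0.042 -0.     0.   ] r [ 0.001 -0.005  0.004]
[ 0.447 -0.181  0.14 ] d [ 0.042  0.    -0.31 ] r [ 0.001 -0.005  0.004]
[ 0.514 -0.243  0.14 ] d [-0.107 -0.173 -0.31 ] r [-0.    -0.005  0.974]
[ 0.514 -0.243  0.14 ] d [-0.107 -0.173 -0.31 ] r [-3.000e-03 -5.000e-03  3.004e+00]
```

Request:
{"name": "carry_out", "arguments": {"delta_pos": [[0.042,0,0],[0.042,0,-0.05],[0.042,0,-0.18],[0.042,0,-0.31],[0.042,0,-0.31],[0,-0.08,-0.31],[-0.1,-0.17,-0.31],[-0.107,-0.173,-0.31],[-0.107,-0.173,-0.31],[-0.107,-0.173,-0.31]], "turn": [[0,0,0],[0,0,0],[0,0,0],[0,0,0],[0,0,0],[0,0,0.3],[0,0,0.6],[0,0,1],[0,0,1],[0,0,1]], "claw": [0,0,0,0,0.25,0.25,0.25,0.25,0.25,0.25]}}

```text
clock: 8.4
position: [0.5152, -0.2434, 0.1391]
ee_rot: [-0.0, 0.206, 0.978, 0.0]
contact_force: [-0.4, 0.4, 0.5]
width: 0.0323
gripper_force: 0.0
```

Request:
{"name": "carry_out", "arguments": {"delta_pos": [[0,0,0],[0,0,0],[0,0,0],[0,0,0]], "turn": [[0,0,1],[0,0,1],[0,0,1],[0,0,1]], "claw": [0.25,0.25,0.25,0.25]}}

```text
clock: 8.8
position: [0.5146, -0.2428, 0.1398]
ee_rot: [0.0, 0.454, 0.891, 0.0]
contact_force: [-0.5, -0.1, -0.2]
width: 0.0317
gripper_force: 0.0
```

Request:
{"name": "carry_out", "arguments": {"delta_pos": [[0,0,0],[0,0,0],[0,0,0],[0,0,0]], "turn": [[0,0,1],[0,0,1],[0,0,1],[0,0,1]], "claw": [0.25,0.25,0.25,0.25]}}

```text
clock: 9.2
position: [0.5146, -0.2428, 0.1398]
ee_rot: [0.0, 0.669, 0.744, 0.0]
contact_force: [-0.5, -0.1, -0.3]
width: 0.032
gripper_force: 0.0
```

```bash
python3 - <<'E'
from h import *
f=lambda x,y,z,h:(*jw(x/1e3,y/1e3),z,h)
go(f(-2,-105,.017,6.1),f(-2,-90,.017,6.1),f(-2,-37,.017,6.1)); im=bar()
cv2.imwrite("pics/p3.png",cv2.resize(im["image"][200:380,220:440,::-1],(660,540)))
E
```

```text
t 9.2 p [ 0.5146 -0.2428  0.1398] tool y heading 6.1 w 0.032 F [-0.5 -0.1 -0.3] q [-0.56  0.33  1.66  0.    1.15 -0.67]
[ 0.514 -0.243  0.017] d [-0.001 -0.003  0.307] r [ 0.001 -0.    -0.001]
[ 0.512 -0.228  0.017] d [ 0.037 -0.003  0.307] r [ 0.001 -0.    -0.001]
[ 0.506 -0.176  0.017] d [ 0.169 -0.003  0.307] r [ 0.001 -0.    -0.001]
bar top in jig mm: 893 [  1.9 -38.3] [66.  84.5] 0.3 x [-30.   34.3] y [-78.4   3. ] z 0.0305
```

View pics/p3.png

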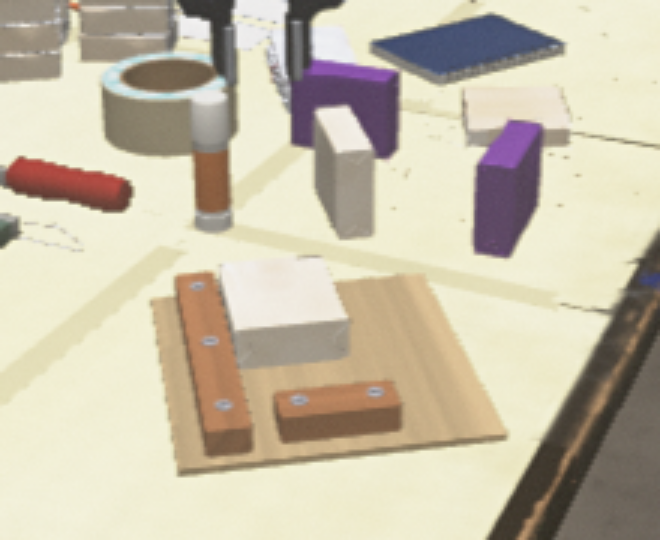

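The crop shows the bar lying flush along the long rail, with about 50 mm left to the short rail. I'll lower the fingers behind its end and push along the rail.

Request:
{"name": "carry_out", "arguments": {"delta_pos": [[0,-0.003,0.1],[0,-0.003,0.2],[0,-0.003,0.307],[0,-0.003,0.307],[0.015,-0.003,0.307],[0.03,-0.003,0.307],[0.045,-0.003,0.307],[0.06,-0.003,0.307],[0.075,-0.003,0.307],[0.09,-0.003,0.307],[0.105,-0.003,0.307],[0.12,-0.003,0.307]], "turn": [[0,0,0],[0,0,0],[0,0,0],[0,0,0],[0,0,0],[0,0,0],[0,0,0],[0,0,0],[0,0,0],[0,0,0],[0,0,0],[0,0,0]], "claw": [0.25,0.25,0.25,0.25,0.25,0.25,0.25,0.25,0.25,0.25,0.25,0.25]}}

```text
clock: 10.45
position: [0.5083, -0.1952, 0.0174]
ee_rot: [0.0, 0.668, 0.744, 0.0]
contact_force: [0.7, -1.4, 1.2]
width: 0.0321
gripper_force: 0.8
```

```bash
python3 - <<'E'
from h import *
f=lambda x,y,z,h:(*jw(x/1e3,y/1e3),z,h)
go(f(-2,-38,.017,6.1)); print(wj(manip.get_state()["position"])); bar()
E
```

```text
t 10.45 p [ 0.5083 -0.1952  0.0174] tool y heading 6.2 w 0.0321 F [ 0.7 -1.4  1.2] q [-0.49  0.44  1.86  0.    0.84 -0.6 ]
[ 0.507 -0.176  0.017] d [0.047 0.001 0.001] r [0.    0.    0.003]
[-0.00220704 -0.0567812 ]
bar top in jig mm: 1013 [ 0.3 -8.1] [89.1 66.6] 89.4 x [-31.3  32.8] y [-49.2  35.3] z 0.0305
```

Request:
{"name": "carry_out", "arguments": {"delta_pos": [[0.01,0,0],[0.02,0,0],[0.03,0,0],[0.036,0,0],[0.041,0,0],[0.045,0,0],[0.047,0,0],[0.049,0,0],[0.049,0,0]], "turn": [[0,0,0],[0,0,0],[0,0,0],[0,0,0],[0,0,0],[0,0,0],[0,0,0],[0,0,0],[0,0,0]], "claw": [0.25,0.25,0.25,0.25,0.25,0.25,0.25,0.25,0.25]}}

```text
clock: 11.4
position: [0.5061, -0.1763, 0.0172]
ee_rot: [-0.0, 0.668, 0.744, -0.0]
contact_force: [0.3, -0.7, -0.4]
width: 0.0319
gripper_force: 0.7
```

```bash
python3 - <<'E'
from h import *
go(); print(wj(manip.get_state()["position"])); im=bar()
cv2.imwrite("pics/p4.png",cv2.resize(im["image"][260:370,250:400,::-1],(750,550)))
E
```

```text
t 11.4 p [ 0.5061 -0.1763  0.0172] tool y heading 6.2 w 0.0319 F [ 0.3 -0.7 -0.4] q [-0.46  0.43  1.88 -0.    0.83 -0.57]
[-0.00241725 -0.03771502]
bar top in jig mm: 1075 [ 0.4 12.4] [87.  66.2] 89.9 x [-31.5  32.9] y [-28.6  54.4] z 0.0305
```

View pics/p4.png

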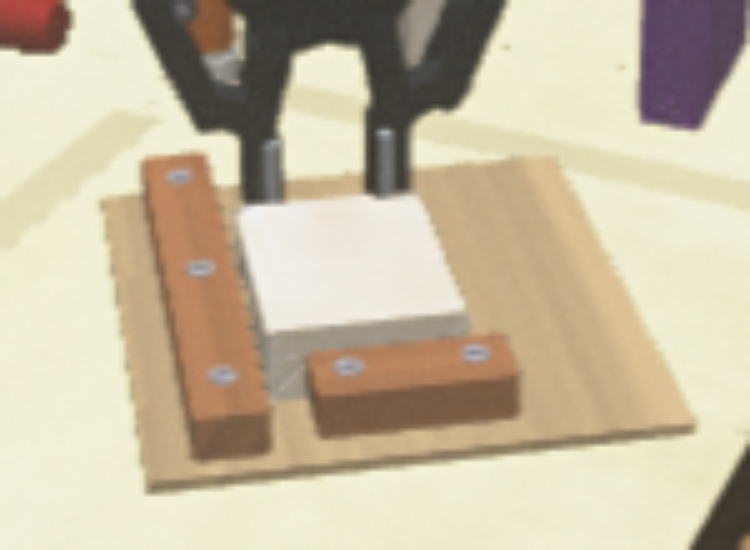

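The bar is nearly in the corner, but the force is still low, so it isn't seated against the short rail. I'll push a few millimetres more.

Request:
{"name": "carry_out", "arguments": {"delta_pos": [[0.003,0,0],[0.006,0,0],[0.009,0,0],[0.01,0,0],[0.01,0,0]], "turn": [[0,0,0],[0,0,0],[0,0,0],[0,0,0],[0,0,0]], "claw": [0.25,0.25,0.25,0.25,0.25]}}

```text
clock: 11.95
position: [0.5065, -0.1761, 0.018]
ee_rot: [0.003, 0.667, 0.745, -0.002]
contact_force: [-1.9, -11.9, -0.2]
width: 0.032
gripper_force: 5.9
```

```bash
python3 - <<'E'
from h import *
go(); print(wj(manip.get_state()["position"])); bar()
E
```

```text
t 11.95 p [ 0.5065 -0.1761  0.018 ] tool y heading 6.4 w 0.032 F [ -1.9 -11.9  -0.2] q [-0.46  0.42  1.88 -0.01  0.83 -0.57]
[-0.0019621  -0.03759811]
bar top in jig mm: 1102 [0.6 9.3] [66.2 92.9] 0.1 x [-31.2  33.1] y [-28.6  54.8] z 0.0308
```

The bar is seated against the short rail at about 12 N. Depth suggests a gap of around 1 mm at the long rail, so I'll go round and press it gently from behind.

Request:
{"name": "carry_out", "arguments": {"delta_pos": [[-0.01,0,0],[-0.04,0,0],[-0.05,0,-0.06],[-0.05,0,-0.18],[-0.05,0,-0.3],[-0.05,0,-0.3],[0,-0.1,-0.3],[0.05,-0.18,-0.3],[0.11,-0.21,-0.3],[0.11,-0.21,-0.3],[0.11,-0.21,-0.3]], "turn": [[0,0,0],[0,0,0],[0,0,0],[0,0,0],[0,0,0],[0,0,0],[0,0,-0.3],[0,0,-0.6],[0,0,-0.9],[0,0,-1],[0,0,-1]], "claw": [0.25,0.25,0.25,0.25,0.25,0.25,0.25,0.25,0.25,0.25,0.25]}}

```text
clock: 13.1
position: [0.4169, -0.1368, 0.137]
ee_rot: [-0.0, 0.452, 0.892, 0.0]
contact_force: [0.6, -0.1, 0.2]
width: 0.0318
gripper_force: 0.0
```

Request:
{"name": "carry_out", "arguments": {"delta_pos": [[0,0,0],[0,0,0],[0,0,0],[0,0,0]], "turn": [[0,0,-1],[0,0,-1],[0,0,-1],[0,0,-1]], "claw": [0.25,0.25,0.25,0.25]}}

```text
clock: 13.5
position: [0.4181, -0.1379, 0.1369]
ee_rot: [-0.0, 0.205, 0.979, 0.0]
contact_force: [0.3, 0.1, 1.2]
width: 0.0317
gripper_force: 0.0
```

Request:
{"name": "carry_out", "arguments": {"delta_pos": [[0,0,0],[0,0,0],[0,0,0],[0,0,0]], "turn": [[0,0,-1],[0,0,-1],[0,0,-1],[0,0,-1]], "claw": [0.25,0.25,0.25,0.25]}}

```text
clock: 13.9
position: [0.4181, -0.1379, 0.1369]
ee_rot: [-0.0, -0.055, 0.998, 0.0]
contact_force: [0.6, -0.6, -0.4]
width: 0.0321
gripper_force: 0.0
```

```bash
python3 - <<'E'
from h import *
f=lambda x,y,z:(*jw(x/1e3,y/1e3),z,96.1)
go(f(-70,10,.14),f(-70,10,.017),f(-50,10,.017),f(-44,10,.017)); bar()
E
```

```text
t 13.9 p [ 0.4181 -0.1379  0.1369] tool y heading 96.3 w 0.0321 F [ 0.6 -0.6 -0.4] q [-0.48  0.15  1.93  0.    1.06 -2.16]
[ 0.434 -0.136  0.14 ] d [-0.04   0.    -0.008] r [ 0.001 -0.     0.006]
[ 0.434 -0.136  0.017] d [-0.04  0.    0.3 ] r [ 0.001 -0.     0.006]
[ 0.454 -0.134  0.017] d [-0.09  0.    0.3 ] r [ 0.001 -0.     0.006]
[ 0.46  -0.133  0.017] d [-0.105  0.     0.3  ] r [ 0.001 -0.     0.006]
bar top in jig mm: 1048 [ 0.6 12.7] [65.8 85.8] 0.0 x [-31.3  32.8] y [-27.1  54.4] z 0.0305
```

Request:
{"name": "carry_out", "arguments": {"delta_pos": [[-0.03,0,0.1],[-0.03,0,0.2],[-0.03,0,0.3],[-0.03,0,0.3],[-0.055,0,0.3],[-0.08,0,0.3],[-0.09,0,0.3],[-0.095,0,0.3],[-0.1,0,0.3],[-0.103,0,0.3],[-0.106,0,0.3],[-0.106,0,0.3]], "turn": [[0,0,0],[0,0,0],[0,0,0],[0,0,0],[0,0,0],[0,0,0],[0,0,0],[0,0,0],[0,0,0],[0,0,0],[0,0,0],[0,0,0]], "claw": [0.25,0.25,0.25,0.25,0.25,0.25,0.25,0.25,0.25,0.25,0.25,0.25]}}

```text
clock: 15.15
position: [0.4584, -0.1327, 0.0173]
ee_rot: [-0.001, -0.054, 0.999, 0.0]
contact_force: [-4.5, -1.1, 3.4]
width: 0.0322
gripper_force: 2.4
```

```bash
python3 - <<'E'
from h import *
go(); print(wj(manip.get_state()["position"])); bar()
E
```

```text
t 15.15 p [ 0.4584 -0.1327  0.0173] tool y heading 96.2 w 0.0322 F [-4.5 -1.1  3.4] q [-0.43  0.36  2.01 -0.    0.77 -2.11]
[-0.04526323  0.01070877]
bar top in jig mm: 1062 [-0.7 12.9] [85.3 71.2] 90.0 x [-32.7  34.3] y [-26.7  54.6] z 0.0305
```

Contact is at the same stop as before (-45.3 mm), with the force up, so the bar is seated on the long rail. Now I'll retreat.

Request:
{"name": "carry_out", "arguments": {"delta_pos": [[0.02,0,0],[0.06,0,0],[0.08,0,0],[0.08,0,-0.1],[0.08,0,-0.2],[0.08,0,-0.3],[0.08,0,-0.4],[0.08,0,-0.5],[0.08,0,-0.5],[0.08,0,-0.5]], "turn": [[0,0,0],[0,0,0],[0,0,0],[0,0,0],[0,0,0],[0,0,0],[0,0,0],[0,0,0],[0,0,0],[0,0,0]], "claw": [0.25,0.25,0.25,0.25,0.25,0.25,0.25,0.25,0.25,0.25]}}

```text
clock: 16.2
position: [0.4285, -0.1365, 0.218]
ee_rot: [0.002, -0.054, 0.999, -0.001]
contact_force: [-0.4, 0.2, 0.5]
width: 0.032
gripper_force: 0.0
```

```bash
python3 - <<'E'
from h import *
go(); im=bar()
W=cloud(im);x,y,z=np.moveaxis(W,-1,0)
m=(z>.064)&(z<.072)&(x>.42)&(x<.5)&(y>-.40)&(y<-.28); print("spare",cv2.minAreaRect((W[m][:,:2]*1000).astype(np.float32)))
cv2.imwrite("pics/p5.png",cv2.resize(im["image"][200:360,220:420,::-1],(750,600)))
E
```

```text
t 16.2 p [ 0.4285 -0.1365  0.218 ] tool y heading 96.2 w 0.032 F [-0.4  0.2  0.5] q [-0.46  0.09  1.78  0.    1.27 -2.14]
bar top in jig mm: 1049 [ 1.8 13.4] [85.1 66.3] 90.0 x [-30.   34.3] y [-26.2  54.4] z 0.0306
spare ((458.3526611328125, -337.6981201171875), (24.644611358642578, 86.62939453125), 6.815462589263916)
```

View pics/p5.png

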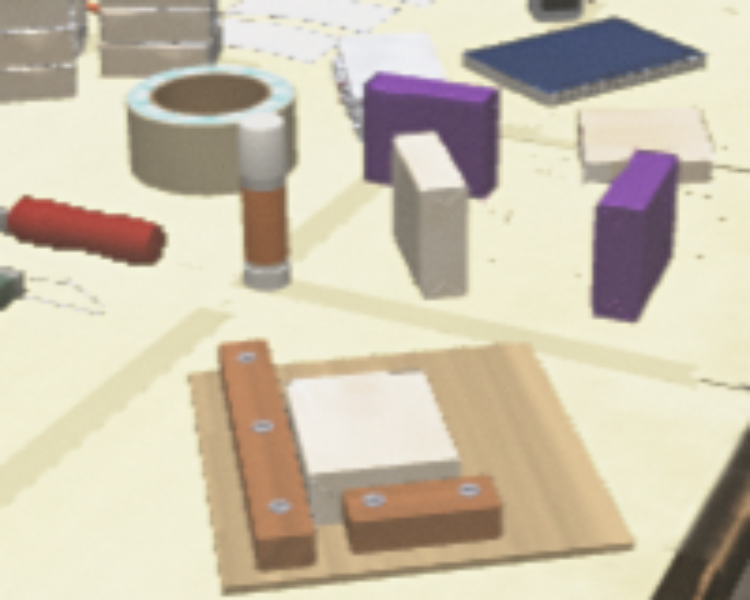

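The bar (375,430) lies flat in the corner against both rails, and the spare bar, glue and other things haven't moved. I'm handing it in.

```bash
python3 -c "
from rig import manip
print(manip.sign_off())"
```

```text
the job is handed in; nothing more can be done
None
```

The soap bar was tipped flat towards the long rail and pushed into the corner; force and depth readings show it seated against both rails, nothing else in view moved, and the job is handed in at about 16 s.

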